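# Lay out the fondue set and set the burner

### The job

Get the fondue set ready: put the glass lid from the caquelon down flat in the middle of the round cork mat, and lift every fork off the clamped rack and stand it upright in a free hole of the wooden fork stand, down on its collar. Only when lid and forks are all in place, turn the burner's knob so that its pointer is at the wide red mark. Leave the caquelon on its hotplate and do not disturb the pepper mill or the mug.

Things in the scene. Friction and masses are not known exactly. Their poses are not given: they have to be found in the camera images.
- fork_red: fondue fork, red handle, hanging upright; absent in some runs (None). Origin: between its tine ends, its lowest point. z points up along the fork: two tines (9 mm wide together), shaft of 8 mm diameter, steel collar (disc 28 mm across) from z = 120 to 124 mm, round handle, 16 mm diameter, from z = 124 to 190 mm. 60 g
- fork_yellow: fondue fork, yellow handle, hanging upright; absent in some runs (None). Origin: between its tine ends, its lowest point. z points up along the fork: two tines (9 mm wide together), shaft of 8 mm diameter, steel collar (disc 28 mm across) from z = 120 to 124 mm, round handle, 16 mm diameter, from z = 124 to 190 mm. 60 g
- fork_green: fondue fork, green handle, hanging upright; absent in some runs (None). Origin: between its tine ends, its lowest point. z points up along the fork: two tines (9 mm wide together), shaft of 8 mm diameter, steel collar (disc 28 mm across) from z = 120 to 124 mm, round handle, 16 mm diameter, from z = 124 to 190 mm. 60 g
- fork_blue: fondue fork, blue handle, hanging upright; absent in some runs (None). Origin: between its tine ends, its lowest point. z points up along the fork: two tines (9 mm wide together), shaft of 8 mm diameter, steel collar (disc 28 mm across) from z = 120 to 124 mm, round handle, 16 mm diameter, from z = 124 to 190 mm. 60 g
- rack: fixed steel rack. Origin: on the board under its post. 4 pairs of prongs point to -x at y = -90, -30, 30, 90 mm; a fork's shaft hangs between two prongs (11 mm apart), its collar on them, 150 mm up, x = -48 mm. The prong ends (at x = -71 mm) turn up 12 mm: lift a fork 15 mm or more, then draw it 40 mm or more to -x to clear them; the rack's top is at 162 mm
- stand: loose wooden fork stand, a bridge 90 mm (its x) by 225 mm (its y), 130 mm tall, top plate 14 mm thick on two end legs, open below, 0.9 kg. Origin: centre of its underside on the board, z up. Four square through holes of 17 mm in a row along its y at -82.5, -27.5, 27.5, 82.5 mm. A fork let in tines first stands upright with its collar on the plate
- stand_hole0 (a point): centre of hole 1 of the fork stand, at the top surface of the plate
- stand_hole1 (a point): centre of hole 2 of the fork stand, at the top surface of the plate
- stand_hole2 (a point): centre of hole 3 of the fork stand, at the top surface of the plate
- stand_hole3 (a point): centre of hole 4 of the fork stand, at the top surface of the plate
- caquelon: loose terracotta fondue pot, 156 mm across, 72 mm tall, with a stick handle to its -y; it stands on the hotplate. Origin: centre of its underside
- lid: loose glass lid, flat disc rim 176 mm across with a low dome, on the pot at the start. Origin: centre of its flat underside, z up. On top a round black knob, 30 mm diameter, from z = 34 to 60 mm (grip at z = 47 mm). 0.35 kg
- trivet: loose round cork mat on a wooden disc, 184 mm across, 22 mm tall. Origin: centre of its underside on the board. The lid lies on it with the lid's origin 22 mm above the trivet's
- burner: fixed aluminium table-top burner, 200 mm (its x) by 320 mm (its y), panel top at 45 mm. Origin: centre of its underside. Round hotplate at its y = -75 mm, selector knob at its y = +105 mm
- hotplate (a point): centre of the hotplate's top face, where the pot stands, 53 mm above the board
- knob_grip (a point): point on the selector knob's upright axis at the height to grip. The knob has a bar grip 14 mm wide, 53 mm long, its top 7 mm above this point and the disc under the bar 23 mm below it
- knob (a joint): angle of the selector knob, rad; it grows as the knob turns clockwise seen from above, 0 to 2.6. At 0 the white pointer on the bar (and the bar) points along the burner's -x. Marks on the panel at 0, 0.6, 1.2, 1.8, 2.4; the wide red one is at 1.2
- mill: pepper mill of dark wood, 138 mm tall, 52 mm across; bystander. Origin: centre of its underside
- mug: blue ceramic mug, 90 mm tall, 80 mm across; bystander. Origin: centre of its underside
Not all that is in view belongs to the job. There is more than one size of the lid; the one meant has the size given above.

How it is judged:
By the outcome, as a careful person would: the job done as asked, in the order asked, and still so for the second after the job is handed in, with the robot touching nothing.
Of fork_red, fork_yellow, fork_green, fork_blue only 2 to 4 are there at a start; the rules pass over those that are not, and their reading is None.
At some moment in a run one of lid, trivet may be knocked a few centimetres aside while the robot is not near it.
It also fails if it takes over 210 s, if anything falls off the work surface, if the arm or the gripper's body presses on something with over 40 N, if the wrist force passes 120 N, or if a joint passes its speed limit or range.

### The arm

A 6-joint arm with a two-finger parallel gripper is mounted at the origin on the work surface. World frame = base frame: x ahead of the robot, y to its left, z up, the work surface at z = 0. Lengths are in m, angles in rad, forces in N, time in s.
With the tool pointing down it reaches from about 0.35 to 0.925 m from the base axis. Payload 6.4 kg.
Tool frame: the origin (TCP) lies on the mounting face of the last link; the fingertips stand 173 mm ahead of it and the grasp point (between the pads) lies 155 mm ahead of it (grip_point_offset is the z of the grasp point in the tool frame, in m); z points along the fingers, y is the line along which they close (so a half turn about z gives the same grasp; the last joint's range is limited). The gripper opens to 85 mm and grips with 20 to 120 N. Pads are 22 mm wide; open, the fingers measure 114 mm over their backs; the gripper's body (76 mm by 85 mm) begins 54 mm behind the grasp point. The pads swing forward as they close: fully open they stand 13 mm farther back than shut.
Start: joints at [-1.306, 0.245, 1.558, -0, 1.339, -0.174], TCP at [0.276, -0.588, 0.405] pointing down, gripper open.
Joint ranges: [-3.13, 3.13], [-1.02, 2.26], [0.13, 2.54], [-0.95, 4.09], [0.21, 2.88], [-2.74, 2.74]. Speed limits (rad/s): [2.57, 2.57, 3.14, 3.14, 3.14, 3.14].

### API

Orientations are given as a unit quaternion [w, x, y, z].
In Python, from station import * gives the robot as it stands.
- The arm moves only by the tool apply_moves, never from a script. Its argument "motion" is a list of rows, each a list of 7 numbers: the shift along the world's x, y, z in m, then the turn, a rotation vector about the world's x, y, z in degrees, then the closure, from 0 (fully open) to 1 (shut). A call has 1 to 20 rows; each row shifts and turns the commanded pose from where the row before left it; what a row does not reach is not made up. A row lasts 1/10 s, in which the tool goes at most 50 mm and 8.59 degrees, less where a joint would pass 70% of its speed; a pose out of reach is approached as far as the arm can. A call is refused whole if a number of a shift passes 0.05 or a number of a turn 8.59, either way. A call with a gripper value outside its range is refused whole. The fingers move at their own pace and stop on an object; the grip force is fixed at half the most. Time passes only in rows, so rows that do not move let the fingers close. It gives the time, the measured TCP pose, the force, the opening and the grip force at its end, in the units of the state.
- observe(): the state, without advancing time (a new reading comes with each control period).
- snapshot(name): name is "scene" or "top"; returns a dict with "image" (400x640x3 uint8, red, green, blue), "depth" (400x640 float32, m along the optical axis (not along the pixel's ray), 0 where there is no reading), "fx", "fy", "cx", "cy" (pixels), "rvec" (rotation vector, rad) and "tvec" (3), from world to camera coordinates, as OpenCV has them. Camera axes: x right, y down, z forward; pixel columns grow to the right and rows downward; lengths in m; the calibration is good to about 2 mm. A picture is of the moment at which its call begins.
- finish_job(): hands the job in; it is judged then, once.
The state is a dict: "time_s": time; "joint_positions": joint angles; "qd": joint speeds; "joint_torque": joint torques, N m; "position": TCP position; "orientation": TCP orientation; "wrist_force": force on the tool from outside, world axes, zero at the start; "torque": the same for the moment, N m; "width": finger opening in m; "grasp_force": force on a finger pad.
Only numpy, scipy, OpenCV 4.12 (cv2) and the standard library are available. Lean on these libraries where they do the work, as an engineer would, in place of code of your own. Each camera call takes 0.05 s, during which the arm holds its last target. There are 200 camera calls.

## Working session

There is one attempt and no reset: what is moved stays moved. The work goes in short steps, Python scripts to look and compute and a tool call to move; the robot and the scene stay as the last step left them, time stands still between calls to the robot, and variables do not carry over. Pictures are saved under pics/ and viewed, at most 14 in all, crops included, and the job is handed in when it is done.

Besides the shell and the picture viewer there is one more tool, called by a JSON object that holds its "api" and its "payload". apply_moves: Moves the arm, as the interface text tells. Its arguments: {"type":"object","properties":{"motion":{"type":"array","items":{"type":"array","items":{"type":"number"}}}},"required":["motion"]}

```bash
mkdir -p pics
cat > h.py <<'E'
from station import *
import numpy as np, cv2
def snap(n,name=None):
    s=snapshot(n); s['R']=cv2.Rodrigues(np.array(s['rvec'],float))[0]; s['t']=np.array(s['tvec'],float).ravel()
    if name: cv2.imwrite('pics/'+name,cv2.cvtColor(s['image'],cv2.COLOR_RGB2BGR))
    return s
def ray(s,u,v,z):
    d=s['R'].T@np.array([(u-s['cx'])/s['fx'],(v-s['cy'])/s['fy'],1]); c=-s['R'].T@s['t']
    return c+d*(z-c[2])/d[2]
def cloud(s):
    v,u=np.mgrid[:400,:640]; d=s['depth'].astype(float)
    P=np.stack([(u-s['cx'])/s['fx']*d,(v-s['cy'])/s['fy']*d,d],-1)
    W=(P-s['t'])@s['R']; W[d==0]=np.nan
    return W
def proj(s,p):
    q=s['R']@np.array(p)+s['t']; return s['fx']*q[0]/q[2]+s['cx'],s['fy']*q[1]/q[2]+s['cy']
E
python3 - <<'E'
from h import *
for n in('scene','top'):
    s=snap(n,n+'1.png'); print(n,s['fx'],-s['R'].T@s['t'],s['R'][2]); np.savez('pics/'+n+'1.npz',W=cloud(s),im=s['image'])
print(observe())
E
```

```text
scene 378.7165882028315 [0.85663594 0.42344996 0.93751023] [-0.36966177 -0.48107843 -0.79493001]
top 387.7990433093938 [ 0.18191808 -0.07857901  1.32642799] [ 0.19230145 -0.02663434 -0.98097439]
{'time_s': 0.1, 'joint_positions': array([-1.30608455e+00,  2.45752234e-01,  1.55895376e+00, -1.49217435e-06,
        1.33869501e+00, -1.74106066e-01]), 'qd': array([ 0.00173995, -0.00260627, -0.00325975,  0.00052153,  0.00105979,
       -0.00158769]), 'joint_torque': array([-5.18449667e-05, -4.30670035e+01, -3.27128863e+01, -1.67214671e-04,
        2.85476970e-03, -1.54155515e-05]), 'position': array([ 0.27610904, -0.58820114,  0.40365198]), 'orientation': array([-9.03211228e-04,  9.76025833e-01,  2.17652834e-01, -4.16727355e-05]), 'wrist_force': array([0.48517928, 0.64565127, 0.32004894]), 'torque': array([ 0.00352234, -0.01817046, -0.0373269 ]), 'grasp_force': 0.0, 'width': 0.08525202496514869}
```

View pics/scene1.png

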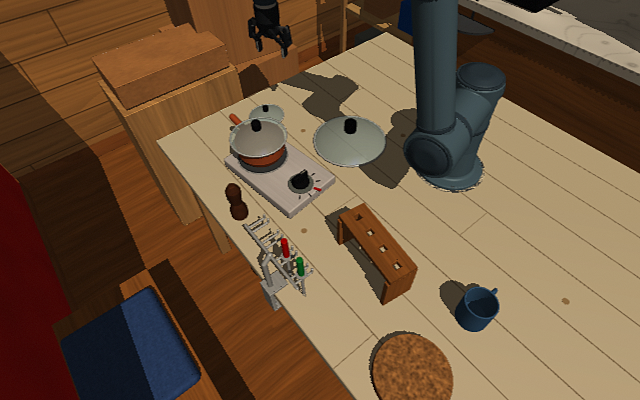

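View pics/top1.png

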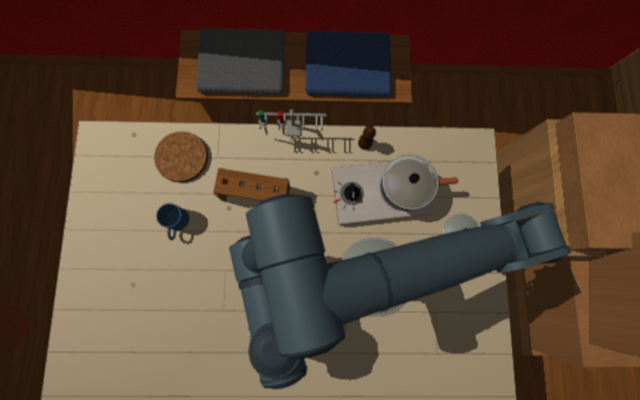

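The scene view shows three lids: one on the pot at (258,140), a large one on the board at (349,140) and a small one at (266,113). It also shows red (285,247) and green (300,266) forks on the rack, the stand at (377,250), the cork mat at (412,368), the burner knob at (301,182), the mill at (236,200) and the mug at (478,308). The top view agrees on all of these.

Next I'll measure everything.

Run:
```python
from h import *
def circ(P):
    A=np.c_[2*P,np.ones(len(P))]; c=np.linalg.lstsq(A,(P**2).sum(1),rcond=None)[0]; return c[:2],np.sqrt(c[2]+c[:2]@c[:2])
for n in('scene','top'):
    f=np.load(f'pics/{n}1.npz'); W=f['W']; im=f['im']
    s=snap(n); hsv=cv2.cvtColor(im,cv2.COLOR_RGB2HSV); H,S,V=[hsv[...,i].astype(int) for i in range(3)]
    x,y,z=W[...,0],W[...,1],W[...,2]
    tab=(x>0.2)&(x<0.95)&(np.abs(y)<0.75)
    print('==',n)
    def st(nm,m,pr=True):
        m=m&~np.isnan(z)
        if m.sum()<5: print(nm,'few',m.sum());return
        p=W[m]; print(nm,m.sum(),'mean',p.mean(0).round(4),'lo',np.percentile(p,2,0).round(4),'hi',np.percentile(p,98,0).round(4))
    st('red',tab&((H<5)|(H>174))&(S>170)&(V>90)&(z>.1))
    st('green',tab&(H>45)&(H<80)&(S>120)&(z>.1))
    st('blueh',tab&(H>100)&(H<130)&(S>120)&(z>.13))
    st('stand top',tab&(z>.122)&(z<.138)&(H<20)&(S>100)&(y>-0.2)&(x<.75))
    m=tab&(z>.014)&(z<.03)&(y>.2)&(H<25)&(S>60)&(x>.45)
    mm=m.astype(np.uint8); c=max(cv2.findContours(mm,0,1)[0],key=cv2.contourArea)
    (u,v),ax,a=cv2.fitEllipse(c); print('mat',u,v,ax,ray(s,u,v,.022).round(4)); 
    P=np.array([ray(s,*q[0],.022)[:2] for q in c]); print(circ(P), cv2.minEnclosingCircle(P.astype(np.float32)))
    st('lidknob',tab&(V<60)&(y<-.2)&(z>.165)&(z<.21)&(x>.5))
    st('lid all',tab&(z>.11)&(z<.21)&(y<-.15)&(V>70)&(x>.5)&(x<.8))
    st('board lid',tab&(z>.006)&(z<.04)&(S<60)&(x<.55)&(y<-.05))
    st('panel',tab&(z>.04)&(z<.05)&(S<60)&(x>.4)&(x<.8)&(y<0))
    mm=(tab&(z>.04)&(z<.05)&(x>.4)&(y<0)&(y>-.5)).astype(np.uint8)
    c=max(cv2.findContours(mm,0,1)[0],key=cv2.contourArea); P=np.array([ray(s,*q[0],.045)[:2] for q in c],np.float32); print('panel rect',cv2.minAreaRect(P))
    mm=(tab&(z>.124)&(z<.136)&(x>.4)&(x<.72)&(y>-.1)&(y<.25)).astype(np.uint8)
    c=max(cv2.findContours(mm,0,1)[0],key=cv2.contourArea); P=np.array([ray(s,*q[0],.13)[:2] for q in c],np.float32); print('stand rect',cv2.minAreaRect(P))
# crops
a=cv2.imread('pics/scene1.png'); 
c1=cv2.resize(a[95:205,215:395],None,fx=3.3,fy=3.3,interpolation=2); c2=cv2.resize(a[195:310,235:425],None,fx=3.1,fy=3.1,interpolation=2)
w=600; cv2.imwrite('pics/crop1.png',np.vstack([cv2.resize(c1,(490,299)),cv2.resize(c2,(490,297))]))
```

```text
== scene
red 106 mean [0.6588 0.0204 0.1986] lo [0.6523 0.0108 0.1583] hi [0.6638 0.0245 0.2225]
green 115 mean [0.656  0.0703 0.1994] lo [0.6529 0.0672 0.1609] hi [0.6658 0.0844 0.2229]
blueh 188 mean [ 0.2847 -0.3937  0.3615] lo [ 0.2424 -0.6477  0.2056] hi [0.3581 0.0456 0.5293]
stand top 2547 mean [0.4548 0.1166 0.1305] lo [0.4069 0.0019 0.124 ] hi [0.5009 0.2185 0.1337]
mat 411.9573669433594 369.8805847167969 (68.18659973144531, 84.46856689453125) [0.5738 0.3693 0.022 ]
(array([0.57222676, 0.36711112]), np.float64(0.08294631619458238)) ((0.5788359045982361, 0.3745008707046509), 0.09046418219804764)
lidknob few 0
lid all 711 mean [ 0.5297 -0.3824  0.1411] lo [ 0.501  -0.4635  0.1281] hi [ 0.5627 -0.3135  0.1535]
board lid 2001 mean [ 0.2947 -0.3235  0.0228] lo [ 0.2027 -0.6386  0.0073] hi [ 0.5442 -0.1547  0.0389]
panel 2069 mean [ 0.5003 -0.2715  0.0455] lo [ 0.4029 -0.4553  0.041 ] hi [ 0.5716 -0.1577  0.0494]
panel rect ((0.4794861078262329, -0.3152931332588196), (0.17002958059310913, 0.32262974977493286), 7.08073091506958)
stand rect ((0.45276448130607605, 0.1094098836183548)
[... 451 characters left out ...]
706 0.022 ]
(array([0.57511582, 0.37040054]), np.float64(0.08828523574159239)) ((0.5742273926734924, 0.3704904317855835), 0.09097137302160263)
lidknob few 0
lid all 654 mean [ 0.527  -0.394   0.1408] lo [ 0.5006 -0.4729  0.1252] hi [ 0.626  -0.2929  0.1524]
board lid 1218 mean [ 0.3252 -0.3824  0.0205] lo [ 0.2357 -0.6459  0.0067] hi [ 0.5155 -0.1665  0.0397]
panel 1723 mean [ 0.4797 -0.2593  0.0449] lo [ 0.4014 -0.352   0.0406] hi [ 0.5527 -0.1627  0.0496]
panel rect ((0.47737622261047363, -0.2566497027873993), (0.15802544355392456, 0.19785265624523163), 2.4285993576049805)
stand rect ((0.44940054416656494, 0.10621540993452072), (0.22473806142807007, 0.08102451264858246), 81.81080627441406)
```

View pics/crop1.png

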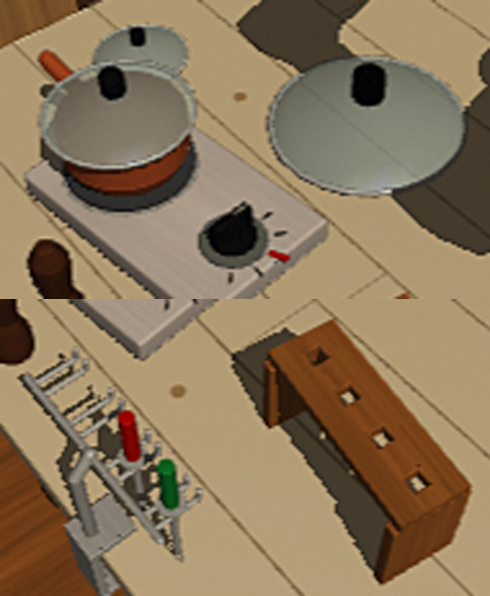

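The lid on the pot has pale glass and a black knob, and two forks are present (red and green). The white knob pointer is seen at about scene (302,175), with the red mark at (317,189). Next I'll get exact positions from both views.

Run:
```python
from h import *
S={}
for n in('scene','top'):
    s=snap(n); S[n]=s; W=cloud(s); im=s['image'].astype(int); x,y,z=W[...,0],W[...,1],W[...,2]; V=im.max(2); sat=V-im.min(2)
    print('==',n)
    # lid rims: depth bands, three candidates
    for nm,(u,v),zr in (('pot',(256,140) if n=='scene' else (413,182),(.122,.165)),('big',(349,145) if n=='scene' else (376,270),(.003,.05)),('small',(266,115) if n=='scene' else (461,232),(.003,.06))):
        m=(z>zr[0])&(z<zr[1]); 
        yy,xx=np.mgrid[:400,:640]; m&=np.hypot(xx-u,yy-v)<50
        m&=(sat<60)|(V<50)
        k,l,st,c=cv2.connectedComponentsWithStats(m.astype(np.uint8)); i=1+st[1:,4].argmax(); p=W[l==i]
        print(nm,'area',st[i,4],'lo',np.percentile(p,.5,0).round(4),'hi',np.percentile(p,99.5,0).round(4),'ctr',((np.percentile(p,.5,0)+np.percentile(p,99.5,0))/2).round(4))
    # black knob of lid
    m=(V<55)&(z>.155)&(z<.2)&(y<-.25)&(x>.4); p=W[m]; print('lidknob',m.sum(),p.mean(0).round(4),p.min(0).round(4),p.max(0).round(4))
    vv,uu=np.where(m); print(' ray top', ray(s,uu.mean(),vv.mean(),.175).round(4))
    # selector
    m=(z>.055)&(z<.11)&(y<-.08)&(y>-.26)&(x>.38)&(x<.62); p=W[m]; print('selector',m.sum(),p.mean(0).round(4),p.min(0).round(4),p.max(0).round(4))
    zt=np.percentile(p[:,2],98); q=p[p[:,2]>zt-.006]; print(' bar top z',zt.round(4),'rect',cv2.minAreaRect(q[:,:2].astype(np.float32)))
    mr=(im[...,0]-im[...,1]>70)&(im[...,0]-im[...,2]>70)&(z>.035)&(z<.05)&(x>.38)&(x<.62)&(y>-.25)&(y<-.05); print(' redmark',W[mr].mean(0).round(4),mr.sum())
    mw=(V>150)&(sat<40)&(z>.065)&(z<.11)&(y<-.08)&(y>-.25)&(x>.4)&(x<.6);print(' white',mw.sum(),W[mw].mean(0).round(4))
    # holes
    m=(z>.124)&(z<.137)&(x>.38)&(x<.53)&(y>-.03)&(y<.25); f=cv2.findContours(m.astype(np.uint8),cv2.RETR_CCOMP,cv2.CHAIN_APPROX_NONE)
    for c,h in zip(*[f[0],f[1][0]]):
        if h[3]>=0 and cv2.contourArea(c)>8:
            M=cv2.moments(c); u,v=M['m10']/M['m00'],M['m01']/M['m00']; print(' hole',round(u,1),round(v,1),cv2.contourArea(c),ray(s,u,v,.13).round(4))
    c=max(f[0],key=cv2.contourArea); print(' stand corners',[ray(s,*q,.13)[:2].round(4).tolist() for q in cv2.boxPoints(cv2.minAreaRect(c.astype(np.float32)))])
    # forks tops
    for nm,a,b,o in(('red',0,1,2),('green',1,0,2)):
        m=(im[...,a]>2*im[...,b])&(im[...,a]>1.6*im[...,o])&(im[...,a]>60)&(z>.215)&(z<.23)&(x>.6)&(x<.72); 
        if m.sum(): vv,uu=np.where(m); print(nm,'top',m.sum(),W[m].mean(0).round(4),ray(s,uu.mean(),vv.mean(),.22).round(4))
    m=(z>.14)&(z<.17)&(x>.61)&(x<.76)&(y>-.2)&(y<.16)&(sat<40); p=W[m]; print('rack',m.sum(),p.min(0).round(3),p.max(0).round(3))
    m&=(x>np.nanmax(p[:,0])-.03)
    if m.sum()>5: print(' bar fit',cv2.fitLine(W[m][:,:2].astype(np.float32),2,0,.01,.01).ravel())
for n in S:
    a=cv2.cvtColor(S[n]['image'],cv2.COLOR_RGB2BGR)
    u,v=(301,182) if n=='scene' else (351,194)
    S[n]['c']=cv2.resize(a[v-20:v+20,u-25:u+25],(390,312),interpolation=2)
u,v=256,140
d=cv2.resize(cv2.cvtColor(S['scene']['image'],cv2.COLOR_RGB2BGR)[95:185,215:395],(560,280),interpolation=2)
t=np.hstack([S['scene']['c'],S['top']['c']]); cv2.imwrite('pics/crop2.png',np.vstack([t,np.pad(d,((0,0),(0,220),(0,0)))]))
```

```text
== scene
pot area 1740 lo [ 0.3885 -0.4803  0.1274] hi [ 0.5607 -0.3097  0.1621] ctr [ 0.4746 -0.395   0.1447]
big area 2823 lo [ 0.0524 -0.4232  0.0038] hi [ 0.3017 -0.1738  0.0447] ctr [ 0.1771 -0.2985  0.0242]
small area 421 lo [ 0.2634 -0.6696  0.0032] hi [ 0.3823 -0.5446  0.046 ] ctr [ 0.3229 -0.6071  0.0246]
lidknob 99 [ 0.477  -0.3923  0.1785] [ 0.4626 -0.4101  0.1593] [ 0.4882 -0.3815  0.1874]
 ray top [ 0.4753 -0.3961  0.175 ]
selector 251 [ 0.4523 -0.2103  0.0719] [ 0.4227 -0.2406  0.055 ] [ 0.4843 -0.1794  0.0939]
 bar top z 0.0913 rect ((0.44886910915374756, -0.21677395701408386), (0.05150647833943367, 0.016170304268598557), 5.78934383392334)
 redmark [ 0.4235 -0.1698  0.0466] 18
 white 0 [nan nan nan]
 hole 396.2 265.6 45.5 [0.4647 0.1915 0.13  ]
 hole 382.8 248.3 41.5 [0.4563 0.1374 0.13  ]
 hole 369.7 232.4 35.5 [0.4494 0.0833 0.13  ]
 hole 357.7 217.2 34.0 [0.4414 0.0291 0.13  ]
 stand corners [[0.4809, -0.007], [0.3855, -0.0141], [0.4277, 0.226], [0.51, 0.2242]]
red top 39 [0.6578 0.0171 0.2198] [0.6578 0.0172 0.22  ]
green top 38 [0.6595 0.0772 0.2201] [0.6595 0.077
[... 715 characters left out ...]
), (0.05064946785569191, 0.013635719195008278), 3.6162002086639404)
 redmark [ 0.4219 -0.1715  0.0462] 6
 white 0 [nan nan nan]
 hole 276.3 189.7 39.0 [0.4378 0.025  0.13  ]
 hole 259.4 187.2 36.0 [0.4451 0.0782 0.13  ]
 hole 242.2 184.6 36.0 [0.4526 0.1324 0.13  ]
 hole 224.8 182.0 36.5 [0.4602 0.1871 0.13  ]
 stand corners [[0.4253, 0.2227], [0.5061, 0.2155], [0.4734, -0.0115], [0.3931, -0.0014]]
red top 21 [0.6534 0.0132 0.2191] [0.6531 0.0131 0.22  ]
green top 13 [0.657  0.0731 0.2182] [0.6562 0.0729 0.22  ]
rack 405 [ 0.629 -0.13   0.14 ] [0.697 0.096 0.17 ]
 bar fit [ 0.00721933  0.99997395  0.6809513  -0.03165423]<stdin>:20: RuntimeWarning: Mean of empty slice.
  ret = um.true_divide(
```

View pics/crop2.png

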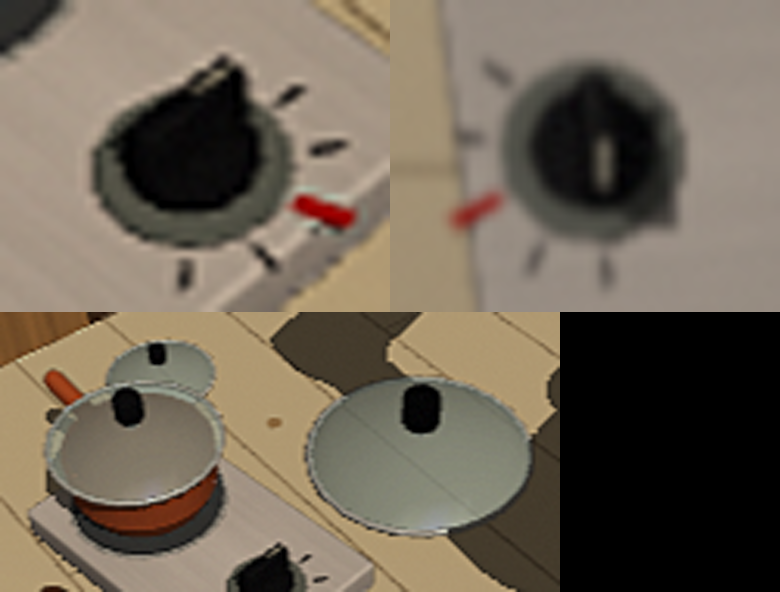

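I named the three lid candidates by scene pixels:

| Candidate | Scene pixel | Rim diameter | Verdict |
|---|---|---|---|
| On the pot | (256,140) | about 174 mm | fits the 176 mm given, and it sits on the caquelon |
| On the board | (349,140) | about 250 mm | too large |
| On the board | (266,113) | about 125 mm | too small |

The enlarged crop confirms the pot lid. It also shows the knob pointer at about 0, toward -x. I'm moving to the lid first.

{"api": "apply_moves", "payload": {"motion": [[0.025, 0.024, 0.002, 0, 0, 0, 0], [0.025, 0.024, 0.002, 0, 0, 0, 0], [0.025, 0.024, 0.002, 0, 0, 0, 0], [0.025, 0.024, 0.002, 0, 0, 0, 0], [0.025, 0.024, 0.002, 0, 0, 0, 0], [0.025, 0.024, 0.002, 0, 0, 0, 0], [0.025, 0.024, 0.002, 0, 0, 0, 0], [0.022, 0.0225, 0.002, 0, 0, 0, 0], [0, 0, 0, 0, 0, 0, 0], [0, 0, 0, 0, 0, 0, 0], [0, 0, 0, 0, 0, 0, 0]]}}

```text
time_s: 1.4
position: [0.4726, -0.3985, 0.4205]
orientation: [-0.0, 0.976, 0.217, -0.0]
wrist_force: [0.3, -0.7, 0.9]
width: 0.0852
grasp_force: 0.0
```

{"api": "apply_moves", "payload": {"motion": [[0, 0.001, -0.02, 0, 0, 0, 0], [0, 0, -0.02, 0, 0, 0, 0], [0, 0, -0.02, 0, 0, 0, 0], [0, 0, -0.015, 0, 0, 0, 0], [0, 0, -0.01, 0, 0, 0, 0], [0, 0, -0.0085, 0, 0, 0, 0], [0, 0, 0, 0, 0, 0, 0], [0, 0, 0, 0, 0, 0, 0]]}}

```text
time_s: 2.2
position: [0.4733, -0.3972, 0.3278]
orientation: [0.0, 0.976, 0.218, 0.0]
wrist_force: [-0.1, 0.0, 0.6]
width: 0.0854
grasp_force: 0.0
```

Run:
```python
from h import *
s=snap('scene','s2.png'); t=snap('top')
cv2.imwrite('pics/s2c.png',np.hstack([cv2.resize(cv2.cvtColor(s['image'],4)[60:200,180:340],(400,350)),cv2.resize(cv2.cvtColor(t['image'],4)[110:250,330:490],(400,350))]))
```

```text
(no output)
```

View pics/s2c.png

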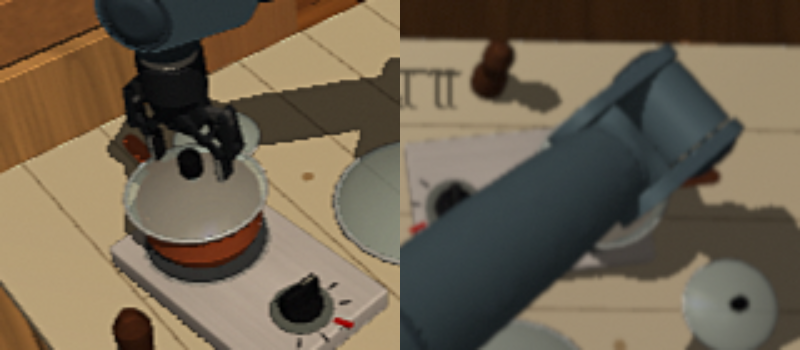

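In the left crop the lid knob (190,163) sits between the two open fingers. I'll close on it and lift.

{"api": "apply_moves", "payload": {"motion": [[0, 0, 0, 0, 0, 0, 0.3], [0, 0, 0, 0, 0, 0, 0.6], [0, 0, 0, 0, 0, 0, 1], [0, 0, 0, 0, 0, 0, 1], [0, 0, 0, 0, 0, 0, 1], [0, 0, 0, 0, 0, 0, 1], [0, 0, 0, 0, 0, 0, 1], [0, 0, 0, 0, 0, 0, 1], [0, 0, 0, 0, 0, 0, 1], [0, 0, 0, 0, 0, 0, 1], [0, 0, 0, 0, 0, 0, 1], [0, 0, 0, 0, 0, 0, 1]]}}

```text
time_s: 3.5
position: [0.4733, -0.3972, 0.3279]
orientation: [0.001, 0.976, 0.218, 0.0]
wrist_force: [1.2, -2.1, 4.8]
width: 0.0286
grasp_force: 59.6
```

{"api": "apply_moves", "payload": {"motion": [[0, 0, 0.003, 0, 0, 0, 1], [0, 0, 0.005, 0, 0, 0, 1], [0, 0, 0.01, 0, 0, 0, 1], [0, 0, 0.015, 0, 0, 0, 1], [0, 0, 0.02, 0, 0, 0, 1], [0, 0, 0.02, 0, 0, 0, 1], [0, 0, 0.02, 0, 0, 0, 1], [0, 0, 0.02, 0, 0, 0, 1], [0, 0, 0.02, 0, 0, 0, 1], [0, 0, 0.015, 0, 0, 0, 1], [0, 0, 0.01, 0, 0, 0, 1], [0, 0, 0, 0, 0, 0, 1], [0, 0, 0, 0, 0, 0, 1]]}}

```text
time_s: 4.8
position: [0.4731, -0.3968, 0.4845]
orientation: [-0.001, 0.976, 0.218, -0.0]
wrist_force: [-0.1, 0.6, -4.7]
width: 0.0287
grasp_force: 59.5
```

Run:
```python
from h import *
for n in('scene','top'):
    s=snap(n); W=cloud(s); x,y,z=np.moveaxis(W,-1,0); hsv=cv2.cvtColor(s['image'],41)
    # cork top (orange, textured), z within 6 mm of 22mm
    m=(abs(z-.022)<.008)&(abs(x-.57)<.15)&(abs(y-.37)<.15)&(hsv[...,1]>110)
    m=cv2.morphologyEx(m.astype(np.uint8),cv2.MORPH_CLOSE,np.ones((5,5)))
    c=max(cv2.findContours(m,0,1)[0],key=cv2.contourArea); P=np.array([ray(s,*q[0],.022)[:2] for q in c],np.float32)
    print(n,'mat',P.min(0),P.max(0),(P.min(0)+P.max(0))/2,cv2.minEnclosingCircle(cv2.convexHull(P)), cv2.fitEllipse(cv2.convexHull(P)))
    m=(z>.24)&(z<.31)&(abs(x-.473)<.13)&(abs(y+.3975)<.13)&(hsv[...,2]>90); p=W[m]; print('lid',m.sum(),np.percentile(p,1,0),np.percentile(p,99,0)) if m.sum() else 0
```

```text
scene mat [0.4891762  0.28605866] [0.6697606 0.4620693] [0.57946837 0.37406397] ((0.5793443918228149, 0.37514087557792664), 0.09077378362417221) ((0.574408233165741, 0.3705196976661682), (0.16400828957557678, 0.1814788430929184), 49.96692657470703)
lid 1697 [ 0.38991587 -0.46265646  0.28554749] [ 0.5580831  -0.30832153  0.30966062]
top mat [0.48617688 0.2809319 ] [0.66307926 0.45940742] [0.57462806 0.37016964] ((0.5748825669288635, 0.3697425425052643), 0.09065064787864685) ((0.575336754322052, 0.3697046637535095), (0.17567341029644012, 0.18004362285137177), 138.7180633544922)
lid 250 [ 0.38178477 -0.46809174  0.28350124] [ 0.53487703 -0.31669701  0.29942682]
```

{"api": "apply_moves", "payload": {"motion": [[0.003, 0.02, 0, 0, 0, 0, 1], [0.005, 0.035, 0, 0, 0, 0, 1], [0.005, 0.04, 0, 0, 0, 0, 1], [0.005, 0.04, 0, 0, 0, 0, 1], [0.005, 0.04, 0, 0, 0, 0, 1], [0.005, 0.04, 0, 0, 0, 0, 1], [0.005, 0.04, 0, 0, 0, 0, 1], [0.005, 0.04, 0, 0, 0, 0, 1], [0.005, 0.04, 0, 0, 0, 0, 1], [0.005, 0.04, 0, 0, 0, 0, 1], [0.006, 0.04, 0, 0, 0, 0, 1], [0.006, 0.04, 0, 0, 0, 0, 1], [0.006, 0.04, 0, 0, 0, 0, 1], [0.006, 0.04, 0, 0, 0, 0, 1], [0.006, 0.04, 0, 0, 0, 0, 1], [0.006, 0.04, 0, 0, 0, 0, 1], [0.006, 0.04, 0, 0, 0, 0, 1], [0.006, 0.04, 0, 0, 0, 0, 1], [0.005, 0.04, 0, 0, 0, 0, 1], [0.003, 0.034, 0, 0, 0, 0, 1]]}}

```text
time_s: 6.9
position: [0.5763, 0.3746, 0.484]
orientation: [-0.0, 0.976, 0.218, -0.001]
wrist_force: [-0.2, -0.8, -3.6]
width: 0.0286
grasp_force: 59.8
```

{"api": "apply_moves", "payload": {"motion": [[0, 0, 0, 0, 0, 0, 1], [0, 0, 0, 0, 0, 0, 1], [0, 0, 0, 0, 0, 0, 1], [0, 0, 0, 0, 0, 0, 1]]}}

```text
time_s: 7.3
position: [0.5771, 0.3713, 0.4852]
orientation: [0.0, 0.976, 0.217, -0.0]
wrist_force: [0.3, -0.9, -3.9]
width: 0.0283
grasp_force: 60.1
```

Run:
```python
from h import *
s=snap('scene'); t=snap('top')
a=[cv2.cvtColor(q['image'],4) for q in (s,t)]
cv2.imwrite('pics/s3.png',np.hstack([cv2.resize(a[0][200:400,320:560],(400,333)),cv2.resize(a[1][80:260,80:300],(400,333))]))
```

```text
(no output)
```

View pics/s3.png

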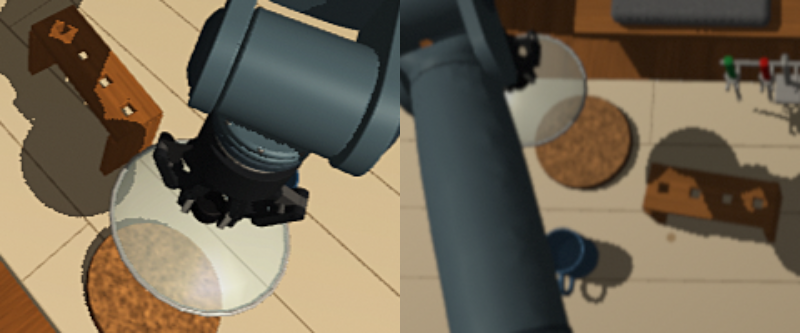

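The lid hangs level above the cork mat, and the mat is where it was (top pixel about 181,156). I'm lowering it.

{"api": "apply_moves", "payload": {"motion": [[0, 0.0005, -0.015, 0, 0, 0, 1], [0, 0, -0.025, 0, 0, 0, 1], [0, 0, -0.03, 0, 0, 0, 1], [0, 0, -0.03, 0, 0, 0, 1], [0, 0, -0.03, 0, 0, 0, 1], [0, 0, -0.03, 0, 0, 0, 1], [0, 0, -0.03, 0, 0, 0, 1], [0, 0, -0.03, 0, 0, 0, 1], [0, 0, -0.015, 0, 0, 0, 1], [0, 0, -0.01, 0, 0, 0, 1], [0, 0, 0, 0, 0, 0, 1], [0, 0, 0, 0, 0, 0, 1]]}}

```text
time_s: 8.6
position: [0.5777, 0.3728, 0.2416]
orientation: [-0.0, 0.976, 0.218, 0.001]
wrist_force: [0.6, 0.5, -3.6]
width: 0.0285
grasp_force: 60.1
```

{"api": "apply_moves", "payload": {"motion": [[0, 0, -0.005, 0, 0, 0, 1], [0, 0, -0.004, 0, 0, 0, 1], [0, 0, -0.003, 0, 0, 0, 1], [0, 0, 0, 0, 0, 0, 1], [0, 0, -0.001, 0, 0, 0, 1], [0, 0, 0, 0, 0, 0, 1], [0, 0, 0, 0, 0, 0, 1]]}}

```text
time_s: 9.3
position: [0.5772, 0.3726, 0.2273]
orientation: [-0.0, 0.976, 0.218, 0.0]
wrist_force: [-0.4, -1.0, -3.6]
width: 0.0287
grasp_force: 60.2
```

{"api": "apply_moves", "payload": {"motion": [[0, 0, -0.001, 0, 0, 0, 1], [0, 0, -0.001, 0, 0, 0, 1], [0, 0, -0.0005, 0, 0, 0, 1], [0, 0, 0, 0, 0, 0, 1], [0, 0, 0, 0, 0, 0, 1]]}}

```text
time_s: 9.8
position: [0.5772, 0.3726, 0.2247]
orientation: [-0.0, 0.976, 0.218, 0.0]
wrist_force: [0.1, 0.0, -4.0]
width: 0.028
grasp_force: 60.3
```

{"api": "apply_moves", "payload": {"motion": [[0, 0, -0.0005, 0, 0, 0, 1], [0, 0, -0.0005, 0, 0, 0, 1], [0, 0, -0.0005, 0, 0, 0, 1], [0, 0, 0, 0, 0, 0, 1], [0, 0, 0, 0, 0, 0, 1]]}}

```text
time_s: 10.3
position: [0.5773, 0.3727, 0.2246]
orientation: [0.0, 0.976, 0.218, -0.0]
wrist_force: [-5.5, -2.4, 5.6]
width: 0.0282
grasp_force: 61.0
```

Contact. I'll release the lid and rise.

{"api": "apply_moves", "payload": {"motion": [[0, 0, 0, 0, 0, 0, 0.7], [0, 0, 0, 0, 0, 0, 0.5], [0, 0, 0, 0, 0, 0, 0.2], [0, 0, 0, 0, 0, 0, 0], [0, 0, 0, 0, 0, 0, 0], [0, 0, 0, 0, 0, 0, 0], [0, 0, 0, 0, 0, 0, 0], [0, 0, 0, 0, 0, 0, 0], [0, 0, 0.01, 0, 0, 0, 0], [0, 0, 0.02, 0, 0, 0, 0], [0, 0, 0.04, 0, 0, 0, 0], [0, 0, 0.04, 0, 0, 0, 0], [0, 0, 0.04, 0, 0, 0, 0], [0, 0, 0.04, 0, 0, 0, 0], [0, 0, 0.03, 0, 0, 0, 0], [0, 0, 0, 0, 0, 0, 0], [0, 0, 0, 0, 0, 0, 0]]}}

```text
time_s: 12.0
position: [0.577, 0.3725, 0.4446]
orientation: [-0.0, 0.976, 0.218, 0.001]
wrist_force: [-0.1, -0.2, -1.5]
width: 0.0855
grasp_force: 0.0
```

{"api": "apply_moves", "payload": {"motion": [[0.008, -0.03, 0, 0, 0, 6.5, 0], [0.008, -0.03, 0, 0, 0, 6.5, 0], [0.008, -0.03, 0, 0, 0, 6.5, 0], [0.008, -0.03, 0, 0, 0, 6.5, 0], [0.008, -0.03, 0, 0, 0, 6.5, 0], [0.008, -0.03, 0, 0, 0, 6.5, 0], [0.008, -0.03, 0, 0, 0, 6.5, 0], [0.008, -0.03, 0, 0, 0, 6.5, 0], [0.008, -0.03, 0, 0, 0, 6.5, 0], [0.009, -0.0275, 0, 0, 0, 6.5, 0], [0, 0, 0, 0, 0, 0, 0], [0, 0, 0, 0, 0, 0, 0], [0, 0, 0, 0, 0, 0, 0]]}}

```text
time_s: 13.3
position: [0.6578, 0.0759, 0.442]
orientation: [-0.001, 0.706, 0.708, -0.001]
wrist_force: [0.6, 0.1, 0.7]
width: 0.0853
grasp_force: 0.0
```

Run:
```python
from h import *
print(observe()['orientation'])
s=snap('scene'); t=snap('top')
a=[cv2.cvtColor(q['image'],4) for q in (s,t)]
cv2.imwrite('pics/s4.png',np.hstack([cv2.resize(a[0][180:400,220:520],(450,330)),cv2.resize(a[1][80:260,80:300],(350,286+44))]))
for n,q in(('scene',s),('top',t)):
    W=cloud(q);x,y,z=np.moveaxis(W,-1,0);im=q['image'].astype(int)
    for nm,a,b,o in(('red',0,1,2),('green',1,0,2)):
        m=(im[...,a]>2*im[...,b])&(im[...,a]>1.6*im[...,o])&(im[...,a]>60)&(z>.215)&(z<.23)&(x>.6)&(x<.72)
        if m.sum(): print(n,nm,m.sum(),W[m].mean(0).round(4))
    m=(abs(x-.577)<.12)&(abs(y-.372)<.12)&(z>.022)&(z<.1)&((im.max(2)-im.min(2))<60); p=W[m]; print('lid',m.sum(),np.percentile(p,1,0).round(4),np.percentile(p,99,0).round(4))
    m&=(im.max(2)<50)&(z>.05); print('k',W[m].mean(0),W[m].min(0),W[m].max(0))
```

```text
[-8.97689612e-04  7.06223693e-01  7.07987949e-01 -5.95275171e-04]
scene red 1 [0.6585 0.0231 0.2158]
scene green 38 [0.6597 0.0776 0.2205]
lid 4643 [0.4924 0.2893 0.0264] [0.6597 0.4517 0.0836]
k [0.57938508 0.37294489 0.07923094] [0.56081354 0.35666164 0.05012564] [0.59067357 0.38653284 0.08842865]
top red 20 [0.6533 0.0135 0.2194]
top green 3 [0.6542 0.0729 0.2168]
lid 1823 [0.489  0.3055 0.0235] [0.6571 0.4538 0.0816]
k [0.57241812 0.36629025 0.0784442 ] [0.56056252 0.35501543 0.06379345] [0.585531   0.38132239 0.08735317]
```

View pics/s4.png

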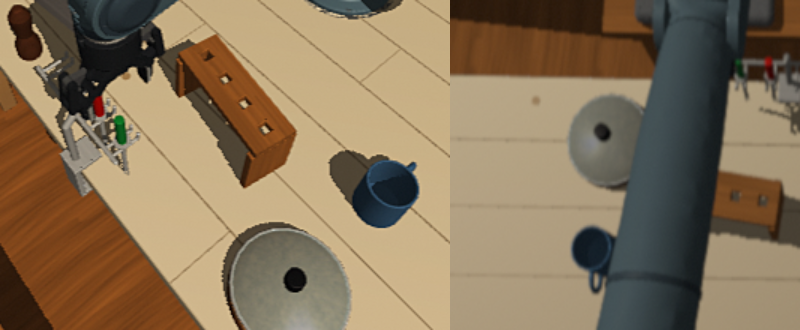

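The lid lies flat on the mat with the cork rim even around it. I'm descending on the green fork.

{"api": "apply_moves", "payload": {"motion": [[0, -0.001, -0.02, 0, 0, 0, 0], [0, 0, -0.025, 0, 0, 0, 0], [0, 0, -0.02, 0, 0, 0, 0], [0, 0, -0.015, 0, 0, 0, 0], [0, 0, -0.01, 0, 0, 0, 0], [0, 0, 0, 0, 0, 0, 0.3], [0, 0, 0, 0, 0, 0, 0.6], [0, 0, 0, 0, 0, 0, 0.8], [0, 0, 0, 0, 0, 0, 1], [0, 0, 0, 0, 0, 0, 1], [0, 0, 0, 0, 0, 0, 1], [0, 0, 0, 0, 0, 0, 1], [0, 0, 0, 0, 0, 0, 1], [0, 0, 0, 0, 0, 0, 1], [0, 0, 0, 0, 0, 0, 1], [0, 0, 0, 0, 0, 0, 1]]}}

```text
time_s: 15.0
position: [0.6584, 0.0741, 0.3542]
orientation: [0.001, 0.706, 0.708, 0.001]
wrist_force: [-0.6, -0.1, 5.7]
width: 0.0144
grasp_force: 58.5
```

{"api": "apply_moves", "payload": {"motion": [[0, 0, 0.004, 0, 0, 0, 1], [0, 0, 0.008, 0, 0, 0, 1], [0, 0, 0.01, 0, 0, 0, 1], [0, 0, 0.008, 0, 0, 0, 1], [-0.01, 0, 0, 0, 0, 0, 1], [-0.015, 0, 0, 0, 0, 0, 1], [-0.02, 0, 0, 0, 0, 0, 1], [-0.015, 0, 0.005, 0, 0, 0, 1], [0, 0, 0.02, 0, 0, 0, 1], [0, 0, 0.03, 0, 0, 0, 1], [0, 0, 0.03, 0, 0, 0, 1], [0, 0, 0.015, 0, 0, 0, 1], [0, 0, 0, 0, 0, 0, 1], [0, 0, 0, 0, 0, 0, 1], [0, 0, 0, 0, 0, 0, 1]]}}

```text
time_s: 16.5
position: [0.5979, 0.074, 0.4807]
orientation: [-0.001, 0.706, 0.708, -0.001]
wrist_force: [0.7, 0.6, 0.2]
width: 0.0145
grasp_force: 58.5
```

Run:
```python
from h import *
s=snap('scene'); t=snap('top')
a=[cv2.cvtColor(q['image'],4) for q in (s,t)]
cv2.imwrite('pics/s5.png',cv2.resize(a[0][150:330,220:460],(720,540)))
for n,q in(('scene',s),('top',t)):
    W=cloud(q);x,y,z=np.moveaxis(W,-1,0);im=q['image'].astype(int)
    m=(im[...,1]>2*im[...,0])&(im[...,1]>1.6*im[...,2])&(im[...,1]>60)&(z>.1)&(x>.5); print(n,'green',m.sum(),W[m].mean(0).round(4),W[m].min(0).round(4)) if m.sum() else 0
    m=(z<.26)&(z>.135)&(abs(x-.598)<.025)&(abs(y-.075)<.03); p=W[m]
    for lo in (.15,.18,.21,.24): 
        k=p[(p[:,2]>lo)&(p[:,2]<lo+.03)]; print(lo,len(k),k.mean(0).round(4)) if len(k) else 0
    # holes
    m=(z>.124)&(z<.137)&(x>.38)&(x<.53)&(y>-.03)&(y<.25); f=cv2.findContours(m.astype(np.uint8),cv2.RETR_CCOMP,cv2.CHAIN_APPROX_NONE)
    for c,h in zip(*[f[0],f[1][0]]):
        if h[3]>=0 and cv2.contourArea(c)>8:
            M=cv2.moments(c); u,v=M['m10']/M['m00'],M['m01']/M['m00']; print(' hole',cv2.contourArea(c),ray(q,u,v,.13).round(4))
```

```text
scene green 96 [0.5982 0.0823 0.3223] [0.5911 0.074  0.2837]
0.15 10 [0.5962 0.0777 0.1689]
0.18 23 [0.5976 0.0786 0.1954]
0.21 22 [0.5978 0.0786 0.2267]
0.24 21 [0.5981 0.078  0.251 ]
 hole 42.0 [0.4654 0.1913 0.13  ]
 hole 36.5 [0.4569 0.1375 0.13  ]
 hole 35.5 [0.4491 0.0836 0.13  ]
 hole 34.5 [0.4412 0.0293 0.13  ]
0.15 3 [0.5937 0.0727 0.1726]
0.18 9 [0.5919 0.0723 0.1954]
0.21 2 [0.5905 0.0733 0.2135]
 hole 40.0 [0.4377 0.0247 0.13  ]
 hole 41.0 [0.4444 0.0802 0.13  ]
```

View pics/s5.png

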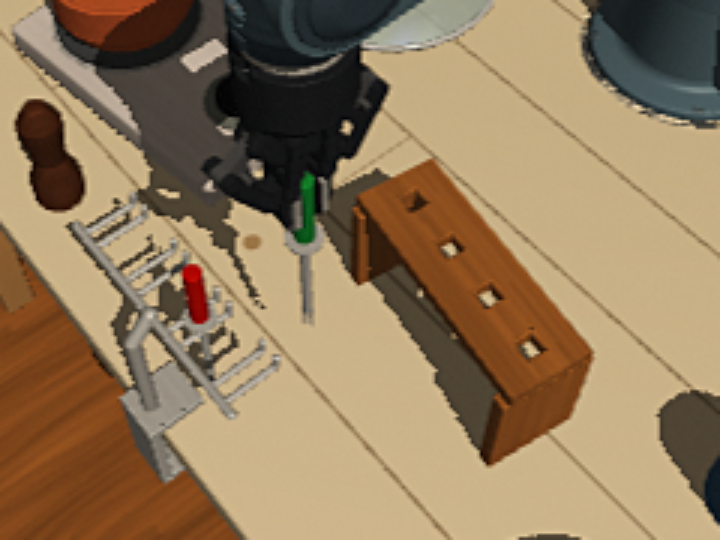

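The green fork hangs vertical in the gripper, red remains on the rack, and all four stand holes are free. I'm carrying green to the end hole at the +y side.

{"api": "apply_moves", "payload": {"motion": [[-0.01, 0.01, 0, 0, 0, 0, 1], [-0.025, 0.02, 0, 0, 0, 0, 1], [-0.025, 0.02, 0, 0, 0, 0, 1], [-0.025, 0.02, 0, 0, 0, 0, 1], [-0.025, 0.02, 0, 0, 0, 0, 1], [-0.015, 0.015, 0, 0, 0, 0, 1], [-0.0085, 0.01, 0, 0, 0, 0, 1], [0, 0, 0, 0, 0, 0, 1], [0, 0, 0, 0, 0, 0, 1], [0, 0, 0, 0, 0, 0, 1], [0, 0, 0, 0, 0, 0, 1]]}}

```text
time_s: 17.7
position: [0.4653, 0.1885, 0.483]
orientation: [-0.0, 0.707, 0.708, -0.0]
wrist_force: [0.1, -0.6, -1.0]
width: 0.0147
grasp_force: 58.6
```

```bash
cat > ins.py <<'E'
from h import *
import sys
px,py=observe()['position'][:2]
for n in('scene','top'):
    q=snap(n); W=cloud(q);x,y,z=np.moveaxis(W,-1,0);im=q['image'].astype(int)
    m=(z<.25)&(z>.14)&(abs(x-px)<.02)&(abs(y-py)<.02); p=W[m]
    cam=-q['R'].T@q['t']; d=cam[:2]-np.array([px,py]); d/=np.linalg.norm(d)
    if m.sum(): print(n,'shaft axis',m.sum(),(np.median(p[:,:2],0)-.003*d).round(4),p[:,2].min().round(4))
    m=(z>.124)&(z<.137)&(x>.38)&(x<.53)&(y>-.03)&(y<.25); f=cv2.findContours(m.astype(np.uint8),cv2.RETR_CCOMP,cv2.CHAIN_APPROX_NONE)
    for c,h in zip(*[f[0],f[1][0]]):
        if h[3]>=0 and cv2.contourArea(c)>8:
            M=cv2.moments(c); u,v=M['m10']/M['m00'],M['m01']/M['m00']; print(' hole',cv2.contourArea(c),ray(q,u,v,.13).round(4))
    if n=='scene':
        u,v=map(int,proj(q,[px,py,.16])); cv2.imwrite('pics/'+sys.argv[1],cv2.resize(cv2.cvtColor(q['image'],4)[v-50:v+50,u-60:u+60],(600,500),interpolation=2))
E
python3 ins.py s6.png
```

```text
scene shaft axis 75 [0.4644 0.1904] 0.1615
 hole 45.0 [0.4645 0.1916 0.13  ]
 hole 42.0 [0.4562 0.1369 0.13  ]
 hole 35.0 [0.4492 0.0834 0.13  ]
 hole 35.5 [0.4411 0.0295 0.13  ]
top shaft axis 22 [0.4626 0.1876] 0.1669
 hole 38.0 [0.437  0.0242 0.13  ]
 hole 36.5 [0.4455 0.0781 0.13  ]
 hole 36.5 [0.4532 0.1326 0.13  ]
 hole 39.5 [0.4611 0.1877 0.13  ]
```

View pics/s6.png

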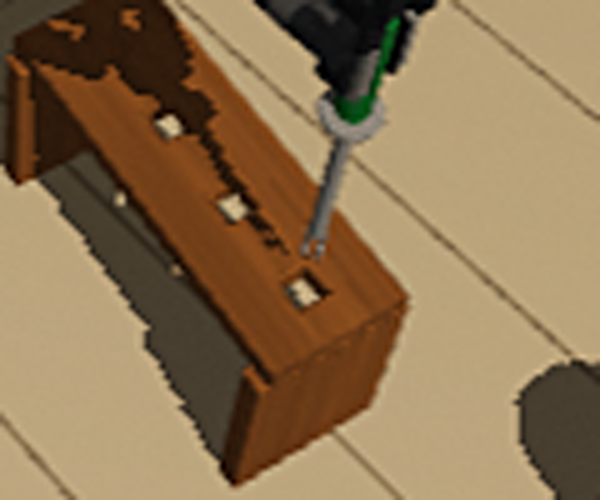

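The tines point straight at the hole, and both views agree within 1.5 mm. I'm lowering.

{"api": "apply_moves", "payload": {"motion": [[-0.0005, 0.0005, -0.01, 0, 0, 0, 1], [0, 0, -0.01, 0, 0, 0, 1], [0, 0, -0.01, 0, 0, 0, 1], [0, 0, -0.01, 0, 0, 0, 1], [0, 0, -0.01, 0, 0, 0, 1], [0, 0, -0.01, 0, 0, 0, 1], [0, 0, 0, 0, 0, 0, 1]]}}

```text
time_s: 18.5
position: [0.4638, 0.1895, 0.4211]
orientation: [-0.001, 0.706, 0.708, -0.001]
wrist_force: [-0.2, -0.1, -1.0]
width: 0.0148
grasp_force: 58.6
```

{"api": "apply_moves", "payload": {"motion": [[0, 0, -0.01, 0, 0, 0, 1], [0, 0, -0.015, 0, 0, 0, 1], [0, 0, -0.02, 0, 0, 0, 1], [0, 0, -0.015, 0, 0, 0, 1], [0, 0, -0.01, 0, 0, 0, 1], [0, 0, -0.007, 0, 0, 0, 1], [0, 0, 0, 0, 0, 0, 1], [0, 0, 0, 0, 0, 0, 1], [0, 0, 0, 0, 0, 0, 1]]}}

```text
time_s: 19.4
position: [0.4645, 0.1897, 0.3471]
orientation: [0.001, 0.706, 0.708, 0.001]
wrist_force: [-0.3, -0.3, 0.0]
width: 0.0148
grasp_force: 58.6
```

{"api": "apply_moves", "payload": {"motion": [[0, 0, -0.004, 0, 0, 0, 1], [0, 0, -0.004, 0, 0, 0, 1], [0, 0, -0.002, 0, 0, 0, 1], [0, 0, -0.001, 0, 0, 0, 1], [0, 0, 0, 0, 0, 0, 1], [0, 0, 0, 0, 0, 0, 1]]}}

```text
time_s: 20.0
position: [0.4642, 0.1896, 0.3352]
orientation: [0.0, 0.706, 0.708, 0.0]
wrist_force: [-0.7, 0.3, -0.3]
width: 0.0145
grasp_force: 58.6
```

{"api": "apply_moves", "payload": {"motion": [[0, 0, -0.001, 0, 0, 0, 1], [0, 0, -0.0005, 0, 0, 0, 1], [0, 0, 0, 0, 0, 0, 0.8], [0, 0, 0, 0, 0, 0, 0.7], [0, 0, 0, 0, 0, 0, 0.5], [0, 0, 0, 0, 0, 0, 0.2], [0, 0, 0, 0, 0, 0, 0], [0, 0, 0, 0, 0, 0, 0], [0, 0, 0, 0, 0, 0, 0], [0, 0, 0, 0, 0, 0, 0], [0, 0, 0, 0, 0, 0, 0]]}}

```text
time_s: 21.1
position: [0.4642, 0.1896, 0.3337]
orientation: [0.0, 0.706, 0.708, 0.0]
wrist_force: [-0.2, -0.5, -1.1]
width: 0.0853
grasp_force: 0.0
```

{"api": "apply_moves", "payload": {"motion": [[0, 0, 0.01, 0, 0, 0, 0], [0, 0, 0.02, 0, 0, 0, 0], [0, 0, 0.03, 0, 0, 0, 0], [0, 0, 0.03, 0, 0, 0, 0], [0, 0, 0.015, 0, 0, 0, 0], [0.015, -0.01, 0, 0, 0, 0, 0], [0.035, -0.03, 0, 0, 0, 0, 0], [0.035, -0.03, 0, 0, 0, 0, 0], [0.035, -0.035, 0, 0, 0, 0, 0], [0.035, -0.035, 0, 0, 0, 0, 0], [0.025, -0.025, 0, 0, 0, 0, 0], [0.012, -0.01, 0, 0, 0, 0, 0], [0, 0, 0, 0, 0, 0, 0], [0, 0, 0, 0, 0, 0, 0], [0, 0, 0, 0, 0, 0, 0]]}}

```text
time_s: 22.6
position: [0.6556, 0.0152, 0.438]
orientation: [-0.001, 0.706, 0.708, -0.0]
wrist_force: [-0.6, 0.6, -0.7]
width: 0.0854
grasp_force: 0.0
```

```bash
cat > chk.py <<'E'
from h import *
for n in('scene','top'):
    q=snap(n); W=cloud(q);x,y,z=np.moveaxis(W,-1,0);im=q['image'].astype(int)
    for nm,a,b,o in(('red',0,1,2),('green',1,0,2)):
        m=(im[...,a]>2*im[...,b])&(im[...,a]>1.6*im[...,o])&(im[...,a]>60)&(z>.12)&(z<.23)&(x>.4)&(x<.72)&(y>-.1)
        if m.sum(): p=W[m]; zt=p[:,2].max(); print(n,nm,m.sum(),'top',p[p[:,2]>zt-.006].mean(0).round(4),'zmin',p[:,2].min().round(4),'bottom xy',p[p[:,2]<p[:,2].min()+.012].mean(0).round(4))
    m=(abs(x-.577)<.15)&(abs(y-.372)<.15)&(z>.022)&(z<.1)&((im.max(2)-im.min(2))<60); p=W[m]; print('lid',m.sum(),((np.percentile(p,1,0)+np.percentile(p,99,0))/2).round(4))
    m&=(im.max(2)<50)&(z>.05); print('lidknob',W[m].mean(0).round(4) if m.sum() else 0)
E
python3 chk.py
```

```text
scene red 126 top [0.6577 0.0166 0.2206] zmin 0.1207 bottom xy [0.4471 0.1386 0.1261]
scene green 84 top [0.4653 0.1915 0.2002] zmin 0.1401 bottom xy [0.4688 0.1963 0.1452]
lid 4648 [0.5761 0.3705 0.0549]
lidknob [0.5794 0.3729 0.0792]
lid 2058 [0.573  0.3693 0.052 ]
lidknob [0.5725 0.3663 0.0785]
```

Green stands upright, with its top at 0.200 as it should be. Now red.

{"api": "apply_moves", "payload": {"motion": [[0.0005, 0, -0.02, 0, 0, 0, 0], [0, 0, -0.025, 0, 0, 0, 0], [0, 0, -0.02, 0, 0, 0, 0], [0, 0, -0.015, 0, 0, 0, 0], [0, 0, -0.005, 0, 0, 0, 0], [0, 0, 0, 0, 0, 0, 0.3], [0, 0, 0, 0, 0, 0, 0.6], [0, 0, 0, 0, 0, 0, 0.8], [0, 0, 0, 0, 0, 0, 1], [0, 0, 0, 0, 0, 0, 1], [0, 0, 0, 0, 0, 0, 1], [0, 0, 0, 0, 0, 0, 1], [0, 0, 0, 0, 0, 0, 1], [0, 0, 0, 0, 0, 0, 1], [0, 0, 0, 0, 0, 0, 1], [0, 0, 0, 0, 0, 0, 1]]}}

```text
time_s: 24.3
position: [0.6569, 0.0145, 0.3545]
orientation: [0.001, 0.706, 0.708, 0.0]
wrist_force: [0.2, -0.6, 5.6]
width: 0.0148
grasp_force: 58.4
```

{"api": "apply_moves", "payload": {"motion": [[0, 0, 0.004, 0, 0, 0, 1], [0, 0, 0.008, 0, 0, 0, 1], [0, 0, 0.01, 0, 0, 0, 1], [0, 0, 0.008, 0, 0, 0, 1], [-0.01, 0, 0, 0, 0, 0, 1], [-0.015, 0, 0, 0, 0, 0, 1], [-0.02, 0, 0, 0, 0, 0, 1], [-0.015, 0, 0.005, 0, 0, 0, 1], [0, 0, 0.02, 0, 0, 0, 1], [0, 0, 0.03, 0, 0, 0, 1], [0, 0, 0.03, 0, 0, 0, 1], [0, 0, 0.015, 0, 0, 0, 1], [0, 0, 0, 0, 0, 0, 1], [0, 0, 0, 0, 0, 0, 1], [0, 0, 0, 0, 0, 0, 1]]}}

```text
time_s: 25.8
position: [0.5964, 0.0146, 0.4812]
orientation: [-0.002, 0.706, 0.708, -0.001]
wrist_force: [-0.2, 0.0, -0.8]
width: 0.0144
grasp_force: 58.5
```

{"api": "apply_moves", "payload": {"motion": [[-0.01, 0.001, 0, 0, 0, 0, 1], [-0.025, 0.002, 0, 0, 0, 0, 1], [-0.03, 0.002, 0, 0, 0, 0, 1], [-0.03, 0.002, 0, 0, 0, 0, 1], [-0.03, 0.002, 0, 0, 0, 0, 1], [-0.02, 0.002, 0, 0, 0, 0, 1], [-0.011, 0.0015, 0, 0, 0, 0, 1], [0, 0, 0, 0, 0, 0, 1], [0, 0, 0, 0, 0, 0, 1], [0, 0, 0, 0, 0, 0, 1], [0, 0, 0, 0, 0, 0, 1]]}}

```text
time_s: 26.9
position: [0.4411, 0.027, 0.4834]
orientation: [-0.0, 0.706, 0.708, -0.0]
wrist_force: [0.2, -0.1, 0.5]
width: 0.0147
grasp_force: 58.6
```

```bash
python3 ins.py s7.png
```

```text
scene shaft axis 66 [0.44   0.0286] 0.1606
 hole 42.5 [0.4571 0.1368 0.13  ]
 hole 39.5 [0.4493 0.0824 0.13  ]
 hole 34.5 [0.4414 0.0293 0.13  ]
```

View pics/s7.png

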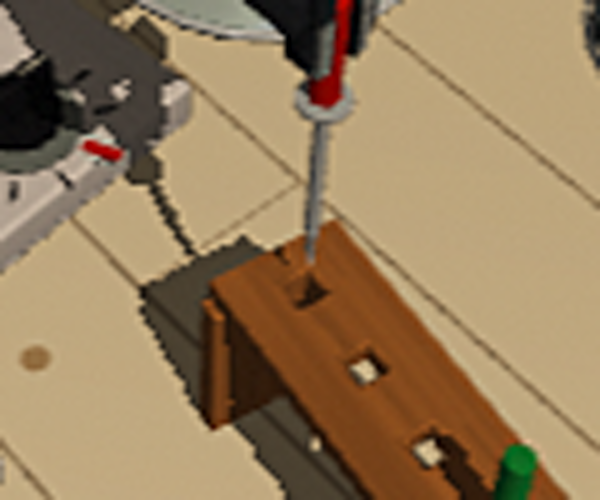

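The red fork's tines are over hole 1, about 1.4 mm off in x, and green stands in hole 4. I'm lowering.

{"api": "apply_moves", "payload": {"motion": [[0.0005, 0.0005, -0.01, 0, 0, 0, 1], [0, 0, -0.01, 0, 0, 0, 1], [0, 0, -0.01, 0, 0, 0, 1], [0, 0, -0.01, 0, 0, 0, 1], [0, 0, -0.01, 0, 0, 0, 1], [0, 0, -0.01, 0, 0, 0, 1], [0, 0, 0, 0, 0, 0, 1]]}}

```text
time_s: 27.7
position: [0.4408, 0.0276, 0.4217]
orientation: [-0.001, 0.706, 0.708, -0.001]
wrist_force: [-0.0, -0.3, -0.8]
width: 0.0146
grasp_force: 58.6
```

{"api": "apply_moves", "payload": {"motion": [[0, 0, -0.01, 0, 0, 0, 1], [0, 0, -0.015, 0, 0, 0, 1], [0, 0, -0.02, 0, 0, 0, 1], [0, 0, -0.015, 0, 0, 0, 1], [0, 0, -0.01, 0, 0, 0, 1], [0, 0, -0.007, 0, 0, 0, 1], [0, 0, -0.004, 0, 0, 0, 1], [0, 0, -0.004, 0, 0, 0, 1], [0, 0, -0.002, 0, 0, 0, 1], [0, 0, 0, 0, 0, 0, 1], [0, 0, 0, 0, 0, 0, 1]]}}

```text
time_s: 28.8
position: [0.4413, 0.0275, 0.3371]
orientation: [0.0, 0.706, 0.708, 0.0]
wrist_force: [0.4, 0.2, -0.1]
width: 0.0143
grasp_force: 58.7
```

{"api": "apply_moves", "payload": {"motion": [[0, 0, -0.002, 0, 0, 0, 1], [0, 0, -0.0005, 0, 0, 0, 1], [0, 0, 0, 0, 0, 0, 0.8], [0, 0, 0, 0, 0, 0, 0.7], [0, 0, 0, 0, 0, 0, 0.5], [0, 0, 0, 0, 0, 0, 0.2], [0, 0, 0, 0, 0, 0, 0], [0, 0, 0, 0, 0, 0, 0], [0, 0, 0, 0, 0, 0, 0], [0, 0, 0, 0, 0, 0, 0], [0, 0, 0, 0, 0, 0, 0], [0, 0, 0.01, 0, 0, 0, 0], [0, 0, 0.02, 0, 0, 0, 0], [0, 0, 0.03, 0, 0, 0, 0], [0, 0, 0.03, 0, 0, 0, 0], [0, 0, 0.015, 0, 0, 0, 0]]}}

```text
time_s: 30.4
position: [0.4414, 0.0276, 0.4431]
orientation: [0.002, 0.706, 0.708, 0.001]
wrist_force: [-0.2, -0.4, 0.1]
width: 0.0855
grasp_force: 0.0
```

{"api": "apply_moves", "payload": {"motion": [[0.0005, -0.02, 0, 0, 0, -7, 0], [0.0005, -0.02, 0, 0, 0, -7, 0], [0.0005, -0.02, 0, 0, 0, -7, 0], [0.0005, -0.02, 0, 0, 0, -7, 0], [0.0005, -0.02, 0, 0, 0, -7, 0], [0.0005, -0.02, 0, 0, 0, -7, 0], [0.0005, -0.02, 0, 0, 0, -7, 0], [0.0005, -0.02, 0, 0, 0, -7, 0], [0.0005, -0.02, 0, 0, 0, -7, 0], [0.0005, -0.02, 0, 0, 0, -7, 0], [0.0005, -0.02, 0, 0, 0, -7, 0], [0.0005, -0.02, 0, 0, 0, -8, 0], [0.0005, -0.006, 0, 0, 0, 0, 0], [0, 0, 0, 0, 0, 0, 0], [0, 0, 0, 0, 0, 0, 0], [0, 0, 0, 0, 0, 0, 0]]}}

```text
time_s: 32.0
position: [0.4477, -0.2176, 0.4393]
orientation: [-0.0, 0.999, 0.046, 0.0]
wrist_force: [-0.4, 0.7, -0.2]
width: 0.0854
grasp_force: 0.0
```

```bash
python3 chk.py
python3 - <<'E'
from h import *
a=snap('scene','s8.png')
for n,s in(('scene',a),('top',snap('top'))):
    W=cloud(s); im=s['image'].astype(int); V=im.max(2); x,y,z=np.moveaxis(W,-1,0)
    m=(z>.083)&(z<.1)&(abs(x-.448)<.05)&(abs(y+.2185)<.05); print(n,m.sum(),cv2.minAreaRect(W[m][:,:2].astype(np.float32)) if m.sum()>5 else '')
E
```

```text
scene red 124 top [0.4419 0.03   0.2   ] zmin 0.1212 bottom xy [0.4354 0.1331 0.1287]
scene green 81 top [0.4652 0.1914 0.2007] zmin 0.1387 bottom xy [0.4692 0.1958 0.1454]
lid 4645 [0.5761 0.3705 0.0549]
lidknob [0.5794 0.3731 0.0792]
top red 29 top [0.4385 0.0264 0.199 ] zmin 0.1264 bottom xy [0.4638 0.0346 0.1285]
top green 12 top [0.4614 0.1882 0.1995] zmin 0.1944 bottom xy [0.462  0.1881 0.1987]
lid 2058 [0.5732 0.3692 0.0525]
lidknob [0.5724 0.3659 0.0788]
scene 75 ((0.45008987188339233, -0.21709920465946198), (0.05198756977915764, 0.014841497875750065), 5.162264347076416)
top 0
```

View pics/s8.png

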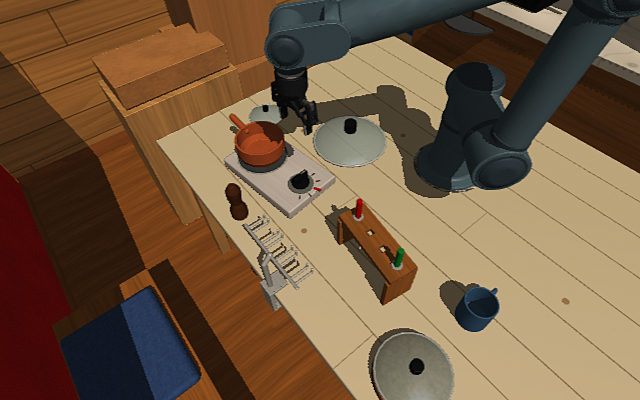

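Both forks stand with tops at 0.200, the lid is on the mat, and the rack is empty. Everything is in place, so I'm going on to the burner knob.

{"api": "apply_moves", "payload": {"motion": [[0.0005, -0.0005, -0.03, 0, 0, 0, 0], [0, 0, -0.04, 0, 0, 0, 0], [0, 0, -0.04, 0, 0, 0, 0], [0, 0, -0.04, 0, 0, 0, 0], [0, 0, -0.025, 0, 0, 0, 0], [0, 0, -0.015, 0, 0, 0, 0], [0, 0, -0.007, 0, 0, 0, 0], [0, 0, 0, 0, 0, 0, 0], [0, 0, 0, 0, 0, 0, 0]]}}

```text
time_s: 33.1
position: [0.4486, -0.2192, 0.2431]
orientation: [0.001, 0.999, 0.045, 0.001]
wrist_force: [0.7, -0.5, 0.8]
width: 0.0857
grasp_force: 0.0
```

{"api": "apply_moves", "payload": {"motion": [[0, 0, 0, 0, 0, 0, 0.3], [0, 0, 0, 0, 0, 0, 0.5], [0, 0, 0, 0, 0, 0, 0.7], [0, 0, 0, 0, 0, 0, 0.8], [0, 0, 0, 0, 0, 0, 1], [0, 0, 0, 0, 0, 0, 1], [0, 0, 0, 0, 0, 0, 1], [0, 0, 0, 0, 0, 0, 1], [0, 0, 0, 0, 0, 0, 1], [0, 0, 0, 0, 0, 0, 1], [0, 0, 0, 0, 0, 0, 1], [0, 0, 0, 0, 0, 0, 1]]}}

```text
time_s: 34.3
position: [0.4482, -0.219, 0.2425]
orientation: [-0.0, 0.999, 0.045, -0.0]
wrist_force: [-1.0, 1.9, 4.8]
width: 0.0126
grasp_force: 59.1
```

{"api": "apply_moves", "payload": {"motion": [[0, 0, 0, 0, 0, -3, 1], [0, 0, 0, 0, 0, -5, 1], [0, 0, 0, 0, 0, -5, 1], [0, 0, 0, 0, 0, -5, 1], [0, 0, 0, 0, 0, -5, 1], [0, 0, 0, 0, 0, -5, 1], [0, 0, 0, 0, 0, -5, 1], [0, 0, 0, 0, 0, -5, 1], [0, 0, 0, 0, 0, -5, 1], [0, 0, 0, 0, 0, -5, 1], [0, 0, 0, 0, 0, -5, 1], [0, 0, 0, 0, 0, -5, 1], [0, 0, 0, 0, 0, -5, 1], [0, 0, 0, 0, 0, -5.75, 1], [0, 0, 0, 0, 0, 0, 1], [0, 0, 0, 0, 0, 0, 1], [0, 0, 0, 0, 0, 0, 1]]}}

```text
time_s: 36.0
position: [0.4487, -0.2181, 0.2425]
orientation: [-0.002, 0.85, -0.527, -0.0]
wrist_force: [2.3, 7.2, 5.8]
width: 0.0124
grasp_force: 59.2
```

{"api": "apply_moves", "payload": {"motion": [[0, 0, 0, 0, 0, 0, 0.9], [0, 0, 0, 0, 0, 0, 0.7], [0, 0, 0, 0, 0, 0, 0.4], [0, 0, 0, 0, 0, 0, 0], [0, 0, 0, 0, 0, 0, 0], [0, 0, 0, 0, 0, 0, 0], [0, 0, 0, 0, 0, 0, 0], [0, 0, 0, 0, 0, 0, 0], [0, 0, 0.02, 0, 0, 0, 0], [0, 0, 0.04, 0, 0, 0, 0], [0, 0, 0.05, 0, 0, 0, 0], [0, 0, 0.05, 0, 0, 0, 0], [-0.01, -0.04, 0.03, 0, 0, 0, 0], [-0.01, -0.05, 0, 0, 0, 0, 0], [-0.01, -0.05, 0, 0, 0, 0, 0], [-0.01, -0.05, 0, 0, 0, 0, 0], [-0.01, -0.05, 0, 0, 0, 0, 0], [-0.01, -0.03, 0, 0, 0, 0, 0], [0, 0, 0, 0, 0, 0, 0], [0, 0, 0, 0, 0, 0, 0]]}}

```text
time_s: 38.0
position: [0.3889, -0.4845, 0.4311]
orientation: [-0.0, 0.85, -0.527, -0.0]
wrist_force: [-0.0, -0.1, 0.8]
width: 0.0854
grasp_force: 0.0
```

```bash
python3 chk.py
python3 - <<'E'
from h import *
C=[]
for n in('scene','top'):
    s=snap(n); W=cloud(s); im=s['image'].astype(int); x,y,z=np.moveaxis(W,-1,0)
    m=(z>.084)&(z<.1)&(abs(x-.448)<.05)&(abs(y+.2185)<.05); r=cv2.minAreaRect(W[m][:,:2].astype(np.float32)) if m.sum()>5 else None
    l=cv2.fitLine(W[m][:,:2].astype(np.float32),2,0,.01,.01).ravel() if m.sum()>5 else None
    mr=(im[...,0]-im[...,1]>70)&(im[...,0]-im[...,2]>70)&(z>.035)&(z<.05)&(x>.38)&(x<.62)&(y>-.25)&(y<-.05)
    print(n,m.sum(),r,np.degrees(np.arctan2(l[1],l[0])) if l is not None else 0,'red',W[mr].mean(0).round(4) if mr.sum() else 0)
    u,v=(301,182) if n=='scene' else (351,194); b=cv2.cvtColor(s['image'],4)
    C.append(cv2.resize(b[v-20:v+20,u-25:u+25],(400,300),interpolation=2))
    u,v=(412,360) if n=='scene' else (181,157); 
    C.append(cv2.resize(b[v-40:v+40,u-53:u+53],(400,300),interpolation=2))
cv2.imwrite('pics/s9.png',np.vstack([np.hstack(C[:2]),np.hstack(C[2:])]))
E
```

```text
scene red 129 top [0.4414 0.03   0.2006] zmin 0.1202 bottom xy [0.4378 0.1327 0.1279]
scene green 75 top [0.4656 0.1917 0.2009] zmin 0.1402 bottom xy [0.4681 0.1967 0.1449]
lid 4646 [0.5758 0.3704 0.055 ]
lidknob [0.5792 0.3732 0.0793]
top red 30 top [0.4388 0.026  0.1993] zmin 0.1271 bottom xy [0.4643 0.035  0.1283]
top green 12 top [0.462  0.1881 0.1989] zmin 0.1956 bottom xy [0.462  0.1881 0.1989]
lid 2061 [0.5729 0.3692 0.0519]
lidknob [0.5727 0.366  0.0785]
scene 72 ((0.44918134808540344, -0.2160690575838089), (0.014882409013807774, 0.05055110901594162), 27.469913482666016) -63.801033 red [ 0.4234 -0.1696  0.0469]
top 63 ((0.44705313444137573, -0.22072365880012512), (0.01420194935053587, 0.051931265741586685), 26.524906158447266) -64.39331 red [ 0.4233 -0.1726  0.0456]
```

View pics/s9.png

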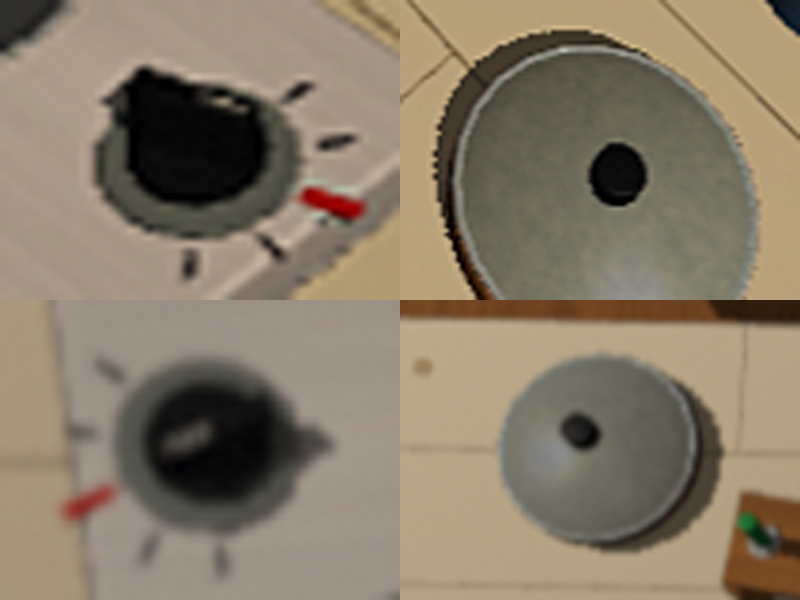

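The pointer lies along the red mark: the bar is at 116° and the mark at about 116–119°. The lid looks even on the mat. One last numeric check of the mat's visible side against the lid centre.

Run:
```python
from h import *
for n,b in(('scene',(.0015,.0015)),('top',(-.002,-.002))):
    s=snap(n); W=cloud(s); x,y,z=np.moveaxis(W,-1,0); im=s['image'].astype(int)
    m=(z>.007)&(z<.018)&(np.hypot(x-.577,y-.372)<.13); p=W[m][:,:2]-b
    r=least=None
    from scipy.optimize import least_squares
    f=least_squares(lambda c:np.hypot(*(p-c).T)-.092,[.577,.372],loss='soft_l1',f_scale=.002)
    print(n,m.sum(),f.x.round(4),np.abs(f.fun).mean().round(4))
    m=(z>.0225)&(z<.03)&(np.hypot(x-.577,y-.372)<.11)&(im.max(2)-im.min(2)<60); p=W[m][:,:2]-b
    k=cv2.minEnclosingCircle(p.astype(np.float32)); print(' lid',k)
```

```text
scene 61 [0.5747 0.3739] 0.0007
 lid ((0.5747343897819519, 0.37165313959121704), 0.09125007688999176)
top 66 [0.5792 0.3755] 0.0014
 lid ((0.5762279033660889, 0.3711390495300293), 0.09134074300527573)
```

```bash
python3 -c "
from station import *
print(finish_job())"
```

```text
the job is handed in; nothing more can be done
None
```

The job is handed in: the lid lies flat on the mat within about 3–5 mm of centre, both forks present (red and green) stand upright in the fork stand, and the burner knob was turned last so its pointer is at the wide red mark.

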